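# Unload the battery cage with the long-reach picker

## Robot

A 6-joint arm with a two-finger parallel gripper is mounted at the origin on the work surface. World frame = base frame: x ahead of the robot, y to its left, z up, the work surface at z = 0. Lengths are in m, angles in rad, forces in N, time in s.
With the tool pointing down it reaches from about 0.25 to 0.775 m from the base axis. Payload 4 kg.
Tool frame: the origin (TCP) lies at the very end of the fingers, on their centre line; the grasp point (between the pads) lies 19 mm behind it (robot.hold_point_z is the distance from the TCP to the grasp point, in m); z points along the fingers, y is the line along which they close (so a half turn about z gives the same grasp; the last joint's range is limited). The gripper opens to 94 mm and grips with 3 to 60 N. Pads are 16 mm wide; open, the fingers measure 119 mm over their backs; the gripper's body (75 mm by 177 mm) begins 78 mm behind the grasp point.
Start: joints at [-1.386, 0.087, 1.371, -0, 1.684, -0.103], TCP at [0.156, -0.527, 0.206] pointing down, gripper open.
Joint ranges: [-3.1, 3.1], [-0.76, 2.03], [0.27, 2.55], [-1.08, 4.22], [0.17, 2.65], [-2.57, 2.57]. Speed limits (rad/s): [2.79, 2.79, 3.14, 3.14, 3.14, 3.14].

## Interface

Orientations are given as [roll, pitch, yaw] about the fixed x, y, z axes, in that order (R = Rz(yaw) Ry(pitch) Rx(roll)).
In Python, from bench import robot gives the robot as it stands.
- The arm moves only by the tool carry_out, never from a script. Its argument "steps" is a list of rows, each a list of 3 entries, a list of its own where there are three numbers: the shift along the tool's x, y, z in m, then the turn about the tool's z in units of 10 degrees (1.0 is 10 degrees), then the closure, from -1 (fully open) to 1 (shut). In form: [[[tx, ty, tz], roll, jaw], ...]. A call has 1 to 10 rows; each row is the pose to reach, as a shift and turn from the pose commanded when the call began, along the tool's axes at that moment; what a row does not reach only later rows make up. A row lasts 1/8 s, in which the tool goes at most 62.5 mm and 10.7 degrees, less where a joint would pass 70% of its speed; a pose out of reach is approached as far as the arm can. A call with a gripper value outside its range is refused whole. The fingers move at their own pace and stop on an object; the grip force is fixed at half the most. Time passes only in rows, so rows that repeat a pose let the fingers close. It gives the time, the measured TCP pose, the force, the opening and the grip force at its end, in the units of the state.
- robot.get_obs(): the state, without advancing time (a new reading comes with each control period).
- robot.snapshot(name): name is "scene" or "top" or "wrist"; returns a dict with "image" (384x512x3 uint8, red, green, blue), "z_map" (384x512 float32, m along the optical axis (not along the pixel's ray), 0 where there is no reading), "mtx" (3x3 intrinsics, pixels), "D" ([k1, k2, p1, p2, k3] as OpenCV has them; the pictures are not rectified), "R" (3x3) and "t" (3): a world point X has camera coordinates R X + t. Camera axes: x right, y down, z forward; pixel columns grow to the right and rows downward; lengths in m; the calibration is good to about 2 mm. A picture is of the moment at which its call begins.
- robot.close_job(): hands the job in; it is judged then, once.
The state is a dict: "time": time; "joint_positions": joint angles; "qvel": joint speeds; "joint_torque": joint torques, N m; "tool_pos": TCP position; "ee_rot": TCP orientation; "wrist_force": force on the tool from outside, world axes, zero at the start; "wrist_torque": the same for the moment, N m; "width": finger opening in m; "finger_force": force on a finger pad.
Only numpy, scipy, OpenCV 4.12 (cv2) and the standard library are available. Lean on these libraries where they do the work, as an engineer would, in place of code of your own. Each camera call takes 0.05 s, during which the arm holds its last target. There are 200 camera calls.

## Task

Slide the transport lock on the battery cage fully open to its end stop, then use the long-reach picker to lift every battery module out of the deep wells and set it standing upright on the floor of the tray. Then hang the picker back in its slot on the stand and slide the transport lock fully home to its locked stop again; leave the other things on the bench where they are.

Things in the scene. Friction and masses are not known exactly. Their poses are not given: they have to be found in the camera images.
- cage: fixed grey cage, walls 118 mm high. Origin: on the table under the middle well's centre; x away from the robot, y along the row. 106 mm in x; y from -100 to +180 mm. Three open-topped wells 94 (x) by 48 (y) mm inside, at y = -66, 0, +66 mm, floors 8 mm above the table: too narrow for a gripper. Closed from y = +90 mm, under the lock's grip
- lock (a joint): transport lock, a flat steel frame on the cage (top 125 mm above the table) with three 18 mm bars along x. 0 m = locked: a bar over the middle of each well. Slides along cage +y to its end stop at 0.033 m = open: bars over the partitions. Stays where left; needs about 2.5 N
- lock_grip (a point): centre of the top of the lock's black grip block, 18 mm (cage y) by 30 mm (cage x), standing 41 mm above the lock frame (grip top 166 mm above the table); moves with the lock; pinch it from above and slide it along cage y
- well0 (a point): centre of well 0's mouth, at the walls' top, 118 mm above the table
- well1 (a point): centre of well 1's mouth, at the walls' top, 118 mm above the table
- well2 (a point): centre of well 2's mouth, at the walls' top, 118 mm above the table
- module0: battery module, about 0.15 kg: grey block 38 x 38 x 36 mm, on it a steel neck 8 mm thick, 20 mm long, under a black round head 24 mm across, 5 mm thick (head underside 56 mm, top 61 mm above module's underside). Origin: centre of underside, z up. May be absent. Starts standing on a well's floor, about 23 mm from the well's centre towards cage +x
- module1: battery module, about 0.15 kg: grey block 38 x 38 x 36 mm, on it a steel neck 8 mm thick, 20 mm long, under a black round head 24 mm across, 5 mm thick (head underside 56 mm, top 61 mm above module's underside). Origin: centre of underside, z up. May be absent. Starts standing on a well's floor, about 23 mm from the well's centre towards cage +x
- module2: battery module, about 0.15 kg: grey block 38 x 38 x 36 mm, on it a steel neck 8 mm thick, 20 mm long, under a black round head 24 mm across, 5 mm thick (head underside 56 mm, top 61 mm above module's underside). Origin: centre of underside, z up. May be absent. Starts standing on a well's floor, about 23 mm from the well's centre towards cage +x
- picker: upright picker: 10 mm rod, black handle on top, two-tined fork at its foot pointing along +x. Origin: rod axis at fork underside, z up. Fork 4 mm thick, 24 wide, gap 14, tines to x = 40 with 3 mm lips on their last 4 mm (lip top z = 7). A module's neck sits between the tines at x = 20, its head on the tines. Square collar 28 mm, z 95 to 101. 0.12 kg. Starts hung in the stand, x along stand x
- picker_grip (a point): middle of the picker's square handle, on the rod's axis, 138 mm above the fork's underside; handle 16 x 16 mm, from 101 to 169 mm above the fork's underside, sides parallel to the picker's x and y
- stand: fixed dark stand. Origin: on the table under the rod's place; x away from the robot. Two rails along x, -30 to +50 mm, 18 mm apart, tops 116 mm high, end lips 4 mm up at the open -x end. The picker's collar rests on them, its origin 21 mm above the table, tines to +x. The fork is wider than the gap: raise picker 7 to 20 mm, draw out 75 mm along -x, then lift; hang back in reverse
- tray: black open tray, loose, 120 mm (x) by 170 mm (y) outside, walls 4 mm thick and 24 mm high, floor 4 mm thick, 0.45 kg. Origin: centre of its underside; empty at the start
- duster: tall white spray duster can, 56 mm across, 190 mm tall; a bystander, leave it alone. Origin: at its underside
- mug: white mug, 80 mm across, 90 mm tall; a bystander, leave it alone. Origin: at its underside
- driver: screwdriver lying on the bench; a bystander, leave it alone. Origin: under the tool
- brush: brush lying on the bench; a bystander, leave it alone. Origin: under the tool
- tape: roll of pale tape, 90 mm across, 24 mm high; a bystander, leave it alone. Origin: at its underside
- carton: small cardboard box 60 x 85 x 30 mm; a bystander, leave it alone. Origin: at its underside
- mouse: round black computer mouse, 62 mm across; a bystander, leave it alone. Origin: at its underside
There are look-alikes about, which are no part of the job. What is shaped like the stand but orange is not meant.

How it is judged:
By the outcome, as a careful person would: the job done as asked, in the order asked, and still so for the second after the job is handed in, with the robot touching nothing.
Of module0, module1, module2 only 2 to 3 are there at a start; the rules pass over those that are not, and their reading is None.
At some moment in a run one of tray may be knocked a few centimetres aside while the robot is not near it.
It also fails if it takes over 208 s, if anything falls off the work surface, if the arm or the gripper's body presses on something with over 40 N, if the wrist force passes 120 N, or if a joint passes its speed limit or range.

## Working session

There is one attempt and no reset: what is moved stays moved. The work goes in short steps, Python scripts to look and compute and a tool call to move; the robot and the scene stay as the last step left them, time stands still between calls to the robot, and variables do not carry over. Pictures are saved under pics/ and viewed, at most 14 in all, crops included, and the job is handed in when it is done.

Besides the shell and the picture viewer there is one more tool, called after ">>>" by a JSON object that holds its "name" and its "arguments", one argument or row to a line. carry_out: Moves the arm, as the interface text tells. Its arguments: {"type":"object","properties":{"steps":{"type":"array","items":{"type":"array"}}},"required":["steps"]}

```bash
mkdir -p pics; ls
cat > h.py <<'E'
import numpy as np, cv2
from bench import robot
from scipy.spatial.transform import Rotation as Ro
def cloud(s):
    h,w=s["z_map"].shape
    uv=np.stack(np.meshgrid(np.arange(w),np.arange(h)),-1).reshape(-1,1,2).astype(np.float32)
    n=cv2.undistortPoints(uv,s["mtx"],s["D"]).reshape(-1,2)
    z=s["z_map"].reshape(-1,1)
    P=(np.c_[n,np.ones(len(n))]*z-s["t"])@s["R"]
    P[z[:,0]==0]=np.nan
    return P.reshape(h,w,3)
def save(s,name,crop=None,f=1.5):
    im=s["image"][:,:,::-1]
    if crop: im=im[crop[1]:crop[3],crop[0]:crop[2]]
    cv2.imwrite("pics/"+name,cv2.resize(im,None,fx=f,fy=f,interpolation=cv2.INTER_CUBIC))
def ray(s,u,v,z):
    n=cv2.undistortPoints(np.array([[[u,v]]],np.float32),s["mtx"],s["D"])[0,0]
    d=s["R"].T@np.r_[n,1]; c=-s["R"].T@s["t"]
    return c+d*(z-c[2])/d[2]
E
python3 - <<'E'
from h import *
for n in("top","scene"):
    s=robot.snapshot(n); save(s,n+"0.png"); np.save(n+"0.npy",s,allow_pickle=True)
o=robot.get_obs(); print(o["tool_pos"],o["ee_rot"],o["time"])
E
```

```text
pics
[ 0.15603578 -0.5269127   0.20444727] [-3.13967761e+00 -1.87785959e-04  2.87813065e-01] 0.1
```

```bash
ls pics
```

```text
scene0.png
top0.png
```

View pics/top0.png

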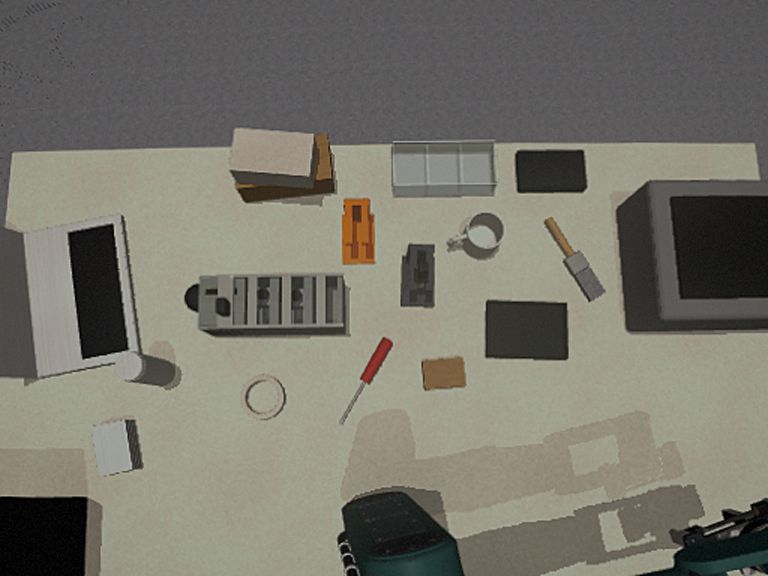

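View pics/scene0.png

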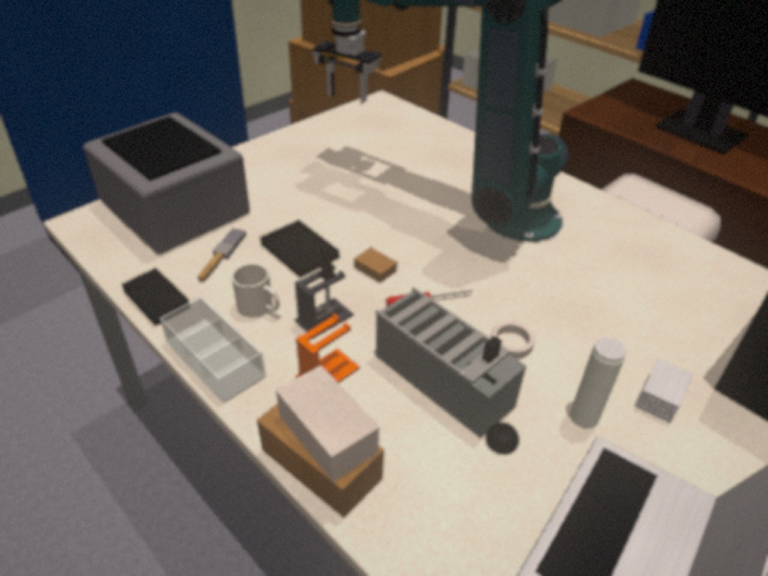

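Top view (768x576): cage at (272,303) with the lock grip at (222,303); dark stand with picker at (418,275); tray at (527,330). The look-alikes are an orange stand at (358,232), a flat black slab at (550,170) and a clear bin at (443,168). The other bystanders are a tape roll at (264,397), driver at (366,380), carton at (443,373), duster at (145,370) and mouse at (190,297). Next I measure and check crops.

Run:
```python
from h import *
s=np.load("top0.npy",allow_pickle=True).item(); P=cloud(s)
save(s,"crop.png",(120,155,390,255),2.9)
print("cam",-s["R"].T@s["t"])
def reg(x0,y0,x1,y1): 
    m=np.zeros(P.shape[:2],bool); m[int(y0/1.5):int(y1/1.5),int(x0/1.5):int(x1/1.5)]=1; return m
def st(name,m,rect=True):
    p=P[m]; p=p[~np.isnan(p[:,0])]
    if len(p)<4: print(name,len(p));return
    r=cv2.minAreaRect((p[:,:2]*1000).astype(np.float32))
    print(name,len(p),"med",np.median(p,0).round(4),"rect",np.round(r[0],1),np.round(r[1],1),round(r[2],2))
Z=P[...,2]
c=reg(180,255,360,350)
st("cage",c&(Z>.108)&(Z<.135)); st("grip",c&(Z>.155)&(Z<.18)); st("gripany",c&(Z>.14))
for i,(a,b) in enumerate([(255,277),(285,312),(318,345)]):
    m=reg(a,262,b,340); st("head%d"%i,m&(Z>.06)&(Z<.08)); st("deep%d"%i,m&(Z<.06))
q=reg(390,230,445,315)
st("stand",q&(Z>.1)&(Z<.13)); st("handle",q&(Z>.18)); st("standall",q&(Z>.015)); st("base",q&(Z>.005)&(Z<.03))
t=reg(470,290,580,370); st("tray",t&(Z>.015)&(Z<.035)); st("trayfloor",t&(Z>-.01)&(Z<.012)&(s["image"].sum(2)<200))
b=reg(505,140,595,200); st("slab",b&(s["image"].sum(2)<200))
# dark mask of the tray
print("dark tray"); st("traydark",t&(s["image"].sum(2)<200))
for n,r in dict(mug=(440,205,510,265),carton=(415,350,470,395),driver=(335,330,400,430),tape=(235,370,290,425),orange=(335,190,380,270)).items():
    st(n,reg(*r)&(Z>.008))
```

```text
cam [0.35995245 0.03456727 1.33126504]
cage 2542 med [0.5786 0.2614 0.1214] rect [577.3 234.8] [107.1 279.8] 0.23
grip 76 med [0.5606 0.3212 0.1659] rect [561.3 322.7] [28.4 20. ] 5.37
gripany 93 med [0.5604 0.3196 0.1647] rect [561.5 322.6] [19.9 29. ] 89.67
head0 71 med [0.6011 0.2588 0.0692] rect [574.8 252.5] [ 38.1 101.9] 89.04
deep0 356 med [0.59   0.2657 0.0069] rect [603.6 263.7] [168.2  47.8] 1.03
head1 66 med [0.5963 0.192  0.0686] rect [574.9 191.7] [ 41.8 101.5] 89.35
deep1 408 med [0.5916 0.1959 0.0055] rect [603.  193.5] [168.5  60.4] 0.6
head2 39 med [0.5383 0.1101 0.0691] rect [574.8 120.2] [ 50.2 100.7] 89.62
deep2 474 med [0.6021 0.1235 0.0061] rect [601.5 124.1] [167.1  57.2] 0.13
stand 375 med [ 0.645  -0.0568  0.1165] rect [641.7 -58.9] [51.4 94.8] 87.2
handle 36 med [ 0.6229 -0.0591  0.19  ] rect [623.9 -59.1] [13.7 14.3] 1.29
standall 508 med [ 0.6415 -0.0588  0.1164] rect [641.9 -57.3] [52.9 95.6] 85.74
base 395 med [ 0.6112 -0.0484  0.0084] rect [658.2 -57.6] [111.8 184.2] 88.98
tray 282 med [ 0.5259 -0.2984  0.0233] rect [ 527.9 -284.7] [169.1 120.6] 88.01
trayfloor 1758 med [ 0.5283 -0.2868  0.0044] rect [ 530.2 -286.3] [170.2 124.1] 87.82
slab 1261 med [ 0.8731 -0.3551  0.0297] rect [ 878.2 -355.7] [ 90.5 148.9] 0.23
dark tray
traydark 2059 med [ 0.5284 -0.2873  0.005 ] rect [ 530.3 -285.5] [170.8 124.9] 88.31
mug 572 med [ 0.7183 -0.1912  0.0588] rect [ 735.2 -175.4] [123.5  90.5] 72.84
carton 544 med [ 0.4381 -0.1048  0.0301] rect [ 438.1 -106.8] [60.4 85.1] 4.49
driver 346 med [0.4618 0.0393 0.0222] rect [435.3  53.3] [184.3 117.7] 2.36
tape 335 med [0.3981 0.2675 0.0243] rect [396.7 267.8] [93.1 88.6] 85.16
orange 652 med [0.7347 0.0659 0.1106] rect [756.9  66.3] [ 68.2 159.5] 89.74
```

View pics/crop.png

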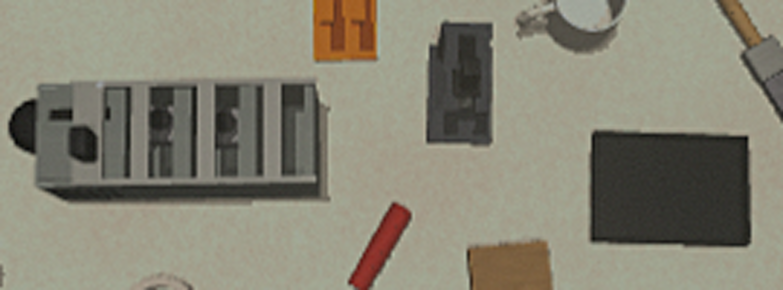

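Crop: the heads show at (160,120) for well 2 and (228,125) for well 1. Well 0, around (290,125), looks empty, and I'll check it again with the lock open. I've chosen the dark stand at (462,80), the tray at (670,188) and the grip at (82,142).

```bash
cat >> h.py <<'E'
def go(*tg,c=None):
    """tg: (x,y,z,yaw_deg); prints tool-axis shift and turn(10deg) from pose c (default measured)"""
    o=robot.get_obs()
    p=np.array(o["tool_pos"]); R=Ro.from_euler("xyz",o["ee_rot"]).as_matrix(); yaw=np.degrees(o["ee_rot"][2])
    print("at",p.round(4),"yaw",yaw.round(2),"rp",np.degrees(o["ee_rot"][:2]).round(2),"F",np.round(o["wrist_force"],1),"w",round(float(o["width"]),4),"t",o["time"])
    for t in tg: print(t,"->",(R.T@(np.array(t[:3])-p)).round(4),"roll",round(-(t[3]-yaw)/10,3))
E
python3 -c "
from h import *
go((.5,.28,.33,0.2))"
```

```text
at [ 0.156  -0.5269  0.2044] yaw 16.49 rp [-1.7989e+02 -1.0000e-02] F [-0.8 -0.4  0.7] w 0.094 t 0.1
(0.5, 0.28, 0.33, 0.2) -> [ 0.5589 -0.6763 -0.1242] roll 1.629
```

>>> {"name": "carry_out", "arguments": {
  "steps": [
    [[0.03, -0.03, -0.06], 0.5, -1],
    [[0.08, -0.1, -0.124], 1.63, -1],
    [[0.559, -0.676, -0.124], 1.63, -1],
    [[0.559, -0.676, -0.124], 1.63, -1],
    [[0.559, -0.676, -0.124], 1.63, -1],
    [[0.559, -0.676, -0.124], 1.63, -1],
    [[0.559, -0.676, -0.124], 1.63, -1],
    [[0.559, -0.676, -0.124], 1.63, -1],
    [[0.559, -0.676, -0.124], 1.63, -1],
    [[0.559, -0.676, -0.124], 1.63, -1]
  ]
}}

```text
time: 1.35
tool_pos: [0.3857, 0.0121, 0.3167]
ee_rot: [3.141, -0.0, 0.003]
wrist_force: [0.5, -1.3, -0.3]
width: 0.0938
finger_force: 0.0
```

>>> {"name": "carry_out", "arguments": {
  "steps": [
    [[0, 0, 0], 0, -1]
  ]
}}

```text
time: 1.48
tool_pos: [0.3859, 0.0142, 0.3162]
ee_rot: [-3.141, 0.001, 0.013]
wrist_force: [-0.5, -0.2, 0.4]
width: 0.0942
finger_force: 0.0
```

>>> {"name": "carry_out", "arguments": {
  "steps": [
    [[0.114, -0.266, -0.014], 0, -1],
    [[0.114, -0.266, -0.014], 0, -1],
    [[0.114, -0.266, -0.014], 0, -1],
    [[0.114, -0.266, -0.014], 0, -1],
    [[0.114, -0.266, -0.014], 0, -1],
    [[0.114, -0.266, -0.014], 0, -1],
    [[0.114, -0.266, -0.014], 0, -1]
  ]
}}

```text
time: 2.35
tool_pos: [0.4989, 0.2747, 0.3305]
ee_rot: [3.14, 0.001, 0.001]
wrist_force: [0.1, -0.5, 0.9]
width: 0.0939
finger_force: 0.0
```

```bash
cat >> h.py <<'E'
def st(P,name,m):
    p=P[m]; p=p[~np.isnan(p[:,0])]
    if len(p)<4: print(name,len(p));return
    r=cv2.minAreaRect((p[:,:2]*1000).astype(np.float32))
    print(name,len(p),"med",np.median(p,0).round(4),"rect",np.round(r[0],1),np.round(r[1],1),round(r[2],2))
E
python3 - <<'E'
from h import *
s=robot.snapshot("wrist"); save(s,"w1.png"); P=cloud(s); Z=P[...,2]
X=P[...,0];Y=P[...,1]
c=(X>.48)&(X<.68)&(Y>.05)&(Y<.40)
st(P,"grip",c&(Z>.160)&(Z<.172)); st(P,"frame",c&(Z>.112)&(Z<.13))
for y in(.129,.195,.261):
  st(P,"head%g"%y,c&(Z>.062)&(Z<.074)&(abs(Y-y)<.024)&(abs(X-.577)<.047))
  st(P,"blk%g"%y,c&(Z>.038)&(Z<.05)&(abs(Y-y)<.024)&(abs(X-.577)<.047))
go((.561,.3225,.14,.2))
E
```

```text
grip 341 med [0.566  0.3215 0.167 ] rect [565.2 321.9] [28.5 18.1] 0.07
frame 11184 med [0.5852 0.2573 0.121 ] rect [580.6 235.3] [106.  282.2] 0.12
head0.129 119 med [0.5767 0.1067 0.0701] rect [573.4 108.6] [30.  95.9] 70.17
blk0.129 5 med [0.5333 0.1283 0.0454] rect [533.3 128.9] [7.6 0.1] 89.0
head0.195 124 med [0.5773 0.1732 0.0685] rect [578.5 193.1] [40.7 90.6] 89.71
blk0.195 249 med [0.5947 0.1795 0.045 ] rect [578.6 191.8] [90.6 38. ] 0.0
head0.261 114 med [0.5994 0.2542 0.0702] rect [573.8 261.7] [45.  81.4] 89.64
blk0.261 198 med [0.5995 0.2478 0.0452] rect [578.5 261.2] [43.7 90.5] 89.8
at [0.4987 0.2746 0.331 ] yaw 0.06 rp [179.96  -0.  ] F [-0.1  0.6  0.4] w 0.0941 t 2.4
(0.561, 0.3225, 0.14, 0.2) -> [ 0.0623 -0.048   0.191 ] roll -0.014
```

View pics/w1.png

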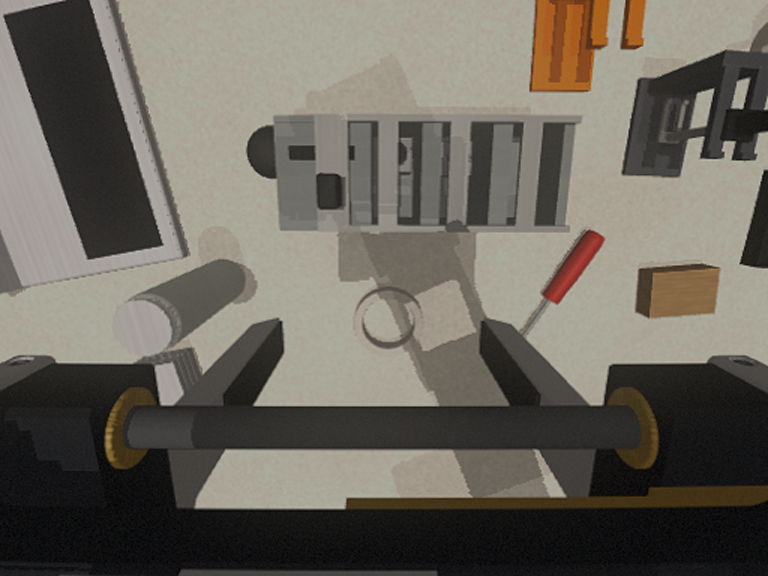

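The wrist view shows the grip at (328,190), the cage from (275,115) to (580,230), wells 1 and 2 holding modules, and well 0 bare. Next: pinch the lock grip.

>>> {"name": "carry_out", "arguments": {
  "steps": [
    [[0.0645, -0.0475, 0.09], 0, -1],
    [[0.0645, -0.0475, 0.13], 0, -1],
    [[0.0645, -0.0475, 0.17], 0, -1],
    [[0.0645, -0.0475, 0.197], 0, -1],
    [[0.0645, -0.0475, 0.197], 0, -1],
    [[0.0645, -0.0475, 0.197], 0, 1],
    [[0.0645, -0.0475, 0.197], 0, 1],
    [[0.0645, -0.0475, 0.197], 0, 1],
    [[0.0645, -0.0475, 0.197], 0, 1],
    [[0.0645, -0.0475, 0.197], 0, 1]
  ]
}}

```text
time: 3.65
tool_pos: [0.563, 0.3243, 0.134]
ee_rot: [-3.142, -0.0, 0.003]
wrist_force: [-0.5, -0.5, -1.1]
width: 0.0475
finger_force: 0.0
```

>>> {"name": "carry_out", "arguments": {
  "steps": [
    [[0, 0, 0], 0, 1],
    [[0, 0, 0], 0, 1]
  ]
}}

```text
time: 3.9
tool_pos: [0.563, 0.3242, 0.1336]
ee_rot: [3.141, 0.0, 0.003]
wrist_force: [-0.4, -0.3, 0.4]
width: 0.0275
finger_force: 0.0
```

>>> {"name": "carry_out", "arguments": {
  "steps": [
    [[0, 0, 0], 0, 1],
    [[0, 0, 0], 0, 1],
    [[0, 0, 0], 0, 1],
    [[0, 0, 0], 0, 1]
  ]
}}

```text
time: 4.4
tool_pos: [0.563, 0.3238, 0.1336]
ee_rot: [3.141, 0.0, 0.003]
wrist_force: [0.3, -2.6, -0.3]
width: 0.0178
finger_force: 30.0
```

>>> {"name": "carry_out", "arguments": {
  "steps": [
    [[0, -0.008, 0], 0, 1],
    [[0, -0.016, 0], 0, 1],
    [[0, -0.024, 0], 0, 1],
    [[0, -0.03, 0], 0, 1],
    [[0, -0.033, 0], 0, 1],
    [[0, -0.033, 0], 0, 1]
  ]
}}

```text
time: 5.15
tool_pos: [0.563, 0.3458, 0.1333]
ee_rot: [3.119, 0.004, -0.003]
wrist_force: [-4.2, -29.2, 4.5]
width: 0.018
finger_force: 30.1
```

>>> {"name": "carry_out", "arguments": {
  "steps": [
    [[0, 0.006, 0], 0, 1],
    [[0, 0.006, 0], 0, 1]
  ]
}}

```text
time: 5.4
tool_pos: [0.563, 0.3458, 0.1335]
ee_rot: [3.132, 0.002, -0.0]
wrist_force: [-0.9, -15.4, 1.4]
width: 0.0181
finger_force: 30.0
```

Run:
```python
from h import *
go((.563,.3548,.134,0))
s=robot.snapshot("scene"); save(s,"s2.png",(230,180,400,300),4)
```

```text
at [0.563  0.3458 0.1335] yaw -0.0 rp [1.7942e+02 1.2000e-01] F [ -0.9 -15.4   1.4] w 0.0181 t 5.4
(0.563, 0.3548, 0.134, 0) -> [-0.     -0.009  -0.0006] roll -0.0
```

View pics/s2.png

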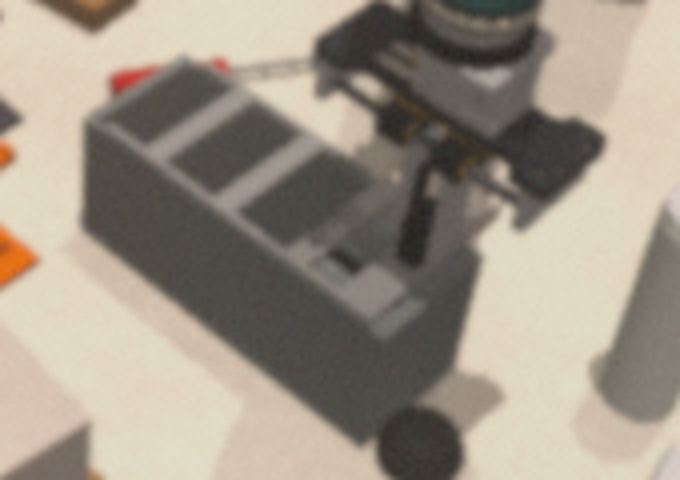

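The scene crop shows the bars at (205,120) and (270,170), apparently over the partitions, with the grip held. I'll measure the bars against the partitions.

Run:
```python
from h import *
for nm,s in (("before",np.load("top0.npy",allow_pickle=True).item()),("now",robot.snapshot("top"))):
    P=cloud(s); X,Y,Z=P[...,0],P[...,1],P[...,2]
    print(nm)
    for x0 in(.55,.59):
      m=(abs(X-x0)<.012)&(Y>.08)&(Y<.40)
      h=[]
      for y in np.arange(.09,.39,.004):
        k=m&(abs(Y-y)<.003)
        h.append(int(1000*np.nanmedian(Z[k])) if k.sum()>2 else -1)
      print(x0,h)
save(s,"t3.png",(125,170,245,240),6)
```

```text
before
0.55 [-1, 55, 113, 119, 119, -1, 9, 7, 6, 9, 123, 123, 125, 125, 126, -1, 112, 118, 118, 117, 118, 117, -1, -1, 6, 8, 12, 122, 122, 122, 123, 123, 103, 110, 117, 118, 118, 118, -1, -1, -1, -1, 8, 119, 123, 122, 124, 66, 9, 109, 119, 118, 119, 118, 118, 124, 142, 144, 161, 143, 158, 126, 123, 119, 118, 118, 118, 117, 118, 118, 118, 116, -1, -1, -1, -1]
0.59 [0, 29, 112, 117, 118, -1, 9, 8, 7, 7, 121, 66, 122, 123, 124, -1, 104, 117, 117, 117, 118, 118, -1, 44, 50, 47, 68, 72, 121, 125, 124, 122, 104, 108, 118, 118, 118, 117, -1, -1, 45, 44, 47, 69, 69, 69, 122, 123, -1, 112, 119, 117, 118, 118, 121, 124, 125, 124, 124, 124, 124, 124, 123, 118, 117, 118, 118, 119, 118, 119, 119, 118, -1, -1, -1, -1]
now
0.55 [0, 59, 114, 118, 118, -1, 10, 7, 8, 8, 6, 7, 8, 7, 8, 8, 88, 124, 124, 125, 126, -1, -1, -1, 9, 10, 8, 8, 8, 8, 7, 7, 65, 91, 124, 124, 125, 126, -1, -1, -1, -1, 273, 273, 273, 273, 275, 471, 489, 271, 523, 524, 523, 492, 501, 504, 506, 499, 502, 510, 512, 517, 518, 519, 520, 521, 521, 522, 522, 523, 522, 523, 523, 522, 521, 523]
0.59 [0, 53, 112, 118, 118, -1, 9, 9, 9, 7, 8, 8, 7, 7, 9, 7, 87, 125, 124, 124, 124, -1, -1, 47, 46, 46, 46, 62, 45, 44, 42, 10, 65, 86, 125, 125, 125, 124, -1, -1, 69, 46, 66, 70, 72, 66, 48, 45, 273, 86, 462, 503, 513, 519, 525, 526, 525, 522, 520, 520, 516, 515, 515, 517, 518, 517, 515, 514, 515, 511, 511, 511, 510, 507, 506, 503]
```

View pics/t3.png

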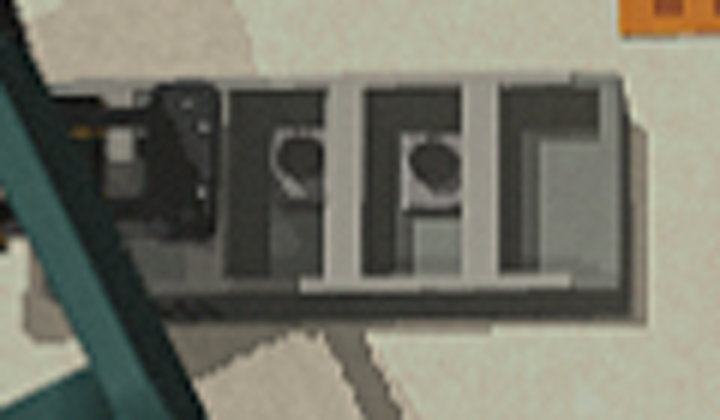

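The bars are now centred at y=0.163 and 0.229, right over the partitions, and the hard stop was felt, so the lock is open. It had started about 10 mm ajar. Heads show at (300,155) and (435,160), and well 0 at (580,200) is empty. Release next.

>>> {"name": "carry_out", "arguments": {
  "steps": [
    [[0, 0.001, 0], 0, -1],
    [[0, 0.001, 0], 0, -1],
    [[0, 0.001, 0], 0, -1],
    [[0, 0.001, 0], 0, -1],
    [[0, 0.001, -0.05], 0, -1],
    [[0, 0.001, -0.1], 0, -1],
    [[-0.03, 0.05, -0.15], 0, -1],
    [[-0.063, 0.11, -0.19], 0, -1],
    [[-0.063, 0.11, -0.19], 0, -1],
    [[-0.063, 0.11, -0.19], 0, -1]
  ]
}}

```text
time: 6.75
tool_pos: [0.5004, 0.2406, 0.3271]
ee_rot: [-3.139, -0.006, 0.002]
wrist_force: [-0.1, 0.5, 0.5]
width: 0.0939
finger_force: 0.0
```

```bash
cat >> h.py <<'E'
def heads():
    s=robot.snapshot("wrist"); P=cloud(s); X,Y,Z=P[...,0],P[...,1],P[...,2]
    st(P,"frame",(X>.48)&(X<.68)&(Y>.05)&(Y<.40)&(Z>.110)&(Z<.13))
    st(P,"gripblk",(X>.48)&(X<.68)&(Y>.28)&(Y<.40)&(Z>.158)&(Z<.18))
    dark=s["image"].max(2)<60
    for y in (.129,.195,.261):
        st(P,"head%g"%y,(Z>.062)&(Z<.076)&(abs(Y-y)<.022)&(abs(X-.60)<.022)&dark)
        st(P,"blk%g"%y,(Z>.036)&(Z<.05)&(abs(Y-y)<.022)&(abs(X-.60)<.022))
    return s
E
python3 - <<'E'
from h import *
go((.45,-.059,.33,0))
s=heads(); save(s,"w4.png",(80,50,420,220),2.3)
E
```

```text
at [0.5004 0.2406 0.3271] yaw 0.12 rp [-179.86   -0.35] F [-0.1  0.5  0.5] w 0.0939 t 6.75
(0.45, -0.059, 0.33, 0) -> [-0.0511  0.2994 -0.004 ] roll 0.012
frame 8564 med [0.5878 0.2889 0.1256] rect [580.6 236.6] [106.2 280.5] 0.07
gripblk 371 med [0.5661 0.3453 0.1668] rect [565.4 346.9] [28.8 18.2] 0.07
head0.129 10 med [0.587  0.1072 0.0698] rect [594.5 107.2] [ 0.4 32.3] 89.89
blk0.129 30 med [0.5935 0.1071 0.0439] rect [599.1 107.2] [ 0.5 40.4] 89.84
head0.195 197 med [0.5997 0.1929 0.0701] rect [599.3 189.2] [32.2 42.4] 89.92
blk0.195 395 med [0.5966 0.1963 0.0449] rect [599.6 193.1] [42.1 40.5] 0.77
head0.261 160 med [0.6039 0.2605 0.0704] rect [604.3 260.1] [21.9 20.8] 45.73
blk0.261 338 med [0.6011 0.2567 0.0451] rect [604.2 260.1] [37.  35.3] 89.93
```

View pics/w4.png

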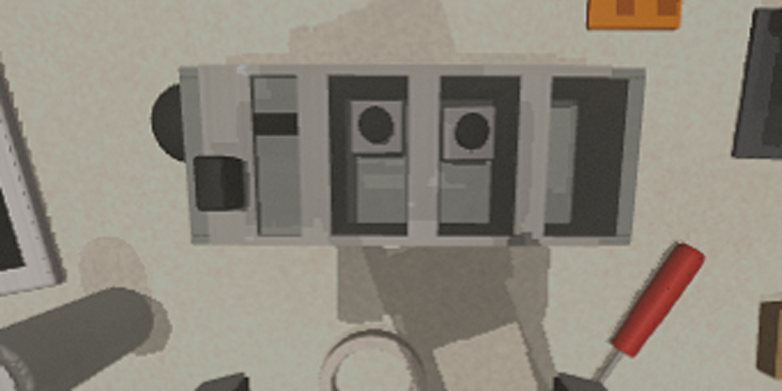

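Crop: heads at (375,125) and (472,130), well 0 empty at (590,150), lock grip at (220,183). Next: look at the stand from near.

>>> {"name": "carry_out", "arguments": {
  "steps": [
    [[0, 0.06, 0], 0, -1],
    [[0, 0.12, 0], 0, -1],
    [[0, 0.18, 0], 0, -1],
    [[0, 0.24, 0], 0, -1],
    [[0, 0.3, 0], 0, -1],
    [[0, 0.3, 0], 0, -1],
    [[0, 0.3, 0], 0, -1]
  ]
}}

```text
time: 7.68
tool_pos: [0.5018, -0.0583, 0.3222]
ee_rot: [-3.14, 0.003, 0.004]
wrist_force: [0.5, 0.3, -0.5]
width: 0.0936
finger_force: 0.0
```

Run:
```python
from h import *
s=robot.snapshot("wrist"); save(s,"w5.png",(130,0,390,200),3); P=cloud(s); X,Y,Z=P[...,0],P[...,1],P[...,2]
q=(abs(X-.63)<.1)&(abs(Y+.059)<.06)
go((.53,-.06,.3,0))
st(P,"handle",q&(Z>.183)&(Z<.196)); st(P,"rails",q&(Z>.108)&(Z<.119)); st(P,"all",q&(Z>.02)); st(P,"collar",q&(Z>.1195)&(Z<.126)); st(P,"base",q&(Z>.006)&(Z<.02))
for a in np.arange(.58,.69,.008):
    k=q&(Z>.108)&(Z<.119)&(abs(X-a)<.004)
    if k.sum()>3: print(round(a,3),np.nanmin(Y[k]).round(4),np.nanmax(Y[k]).round(4))
```

```text
at [ 0.5017 -0.0577  0.3226] yaw 0.3 rp [-1.7993e+02  1.0000e-01] F [0.  0.3 0.6] w 0.0938 t 7.725
(0.53, -0.06, 0.3, 0) -> [0.0283 0.0025 0.0226] roll 0.03
handle 222 med [ 0.6265 -0.0581  0.191 ] rect [627.1 -58. ] [14.7 15.8] 86.53
rails 1506 med [ 0.6602 -0.0608  0.1171] rect [644.1 -58.9] [50.3 94. ] 87.4
all 11870 med [ 0.5346 -0.0659  0.4356] rect [610.6 -59. ] [120.  161.2] 90.0
collar 323 med [ 0.6171 -0.0585  0.1227] rect [636.2 -60.8] [44.1 80.3] 84.18
base 971 med [ 0.6087 -0.0573  0.0092] rect [638.9 -58.3] [ 68.5 109.6] 87.43
0.596 -0.0696 -0.0348
0.604 -0.0793 -0.035
0.612 -0.0791 -0.0351
0.62 -0.0791 -0.0351
0.628 -0.0803 -0.0366
0.636 -0.0802 -0.0367
0.644 -0.0812 -0.0368
0.652 -0.0812 -0.0368
0.66 -0.0811 -0.0369
0.668 -0.0822 -0.0382
0.676 -0.085 -0.0354
0.684 -0.0858 -0.0357
```

View pics/w5.png

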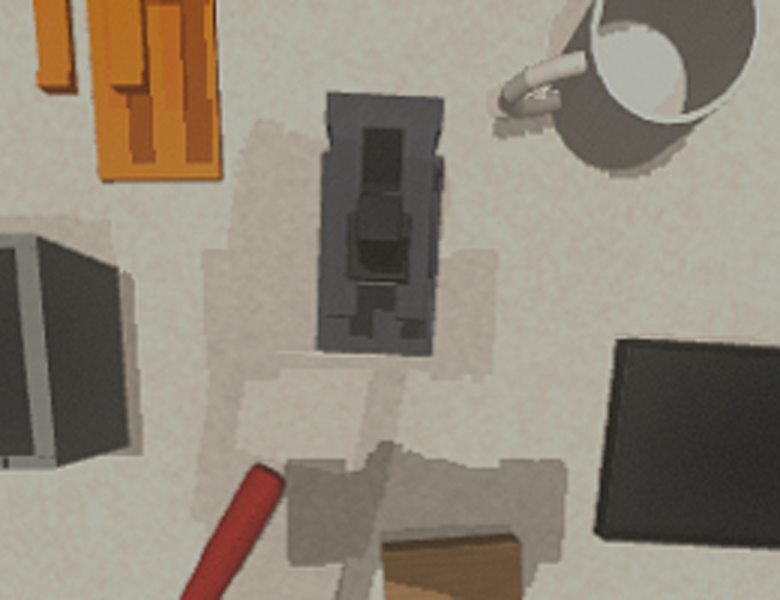

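The view shows the picker handle at (380,215) in the dark stand, yaw about -2.6°. The orange stand is at (155,90), the mug at (640,70) and the tray at (690,440). Next: grasp the handle.

>>> {"name": "carry_out", "arguments": {
  "steps": [
    [[0.06, 0, 0.03], 0.29, -1],
    [[0.1253, 0.001, 0.07], 0.29, -1],
    [[0.1253, 0.001, 0.11], 0.29, -1],
    [[0.1253, 0.001, 0.15], 0.29, -1],
    [[0.1253, 0.001, 0.18], 0.29, -1],
    [[0.1253, 0.001, 0.18], 0.29, -1],
    [[0.1253, 0.001, 0.18], 0.29, 1],
    [[0.1253, 0.001, 0.18], 0.29, 1],
    [[0.1253, 0.001, 0.18], 0.29, 1],
    [[0.1253, 0.001, 0.18], 0.29, 1]
  ]
}}

```text
time: 8.98
tool_pos: [0.6269, -0.0598, 0.1448]
ee_rot: [3.141, -0.002, -0.047]
wrist_force: [-0.3, 0.2, -0.3]
width: 0.0571
finger_force: 0.0
```

>>> {"name": "carry_out", "arguments": {
  "steps": [
    [[0, 0, 0], 0, 1],
    [[0, 0, 0], 0, 1],
    [[0, 0, 0], 0, 1],
    [[0, 0, 0], 0, 1],
    [[0, 0, 0], 0, 1],
    [[0, 0, 0], 0, 1]
  ]
}}

```text
time: 9.72
tool_pos: [0.6266, -0.0597, 0.1438]
ee_rot: [3.141, 0.0, -0.047]
wrist_force: [0.7, -0.1, 0.7]
width: 0.0156
finger_force: 30.0
```

```bash
python3 -c "
from h import *
go((.627,-.058,.143,-2.6))"
```

```text
at [ 0.6266 -0.0597  0.1438] yaw -2.71 rp [179.99   0.  ] F [ 0.7 -0.1  0.7] w 0.0156 t 9.725
(0.627, -0.058, 0.143, -2.6) -> [ 0.0004 -0.0017  0.0008] roll -0.011
```

>>> {"name": "carry_out", "arguments": {
  "steps": [
    [[0, 0, -0.007], 0, 1],
    [[0, 0, -0.013], 0, 1],
    [[0, 0, -0.013], 0, 1],
    [[-0.02, 0, -0.013], 0, 1],
    [[-0.04, 0, -0.013], 0, 1],
    [[-0.06, 0, -0.013], 0, 1],
    [[-0.08, 0, -0.013], 0, 1],
    [[-0.085, 0, -0.013], 0, 1],
    [[-0.085, 0, -0.013], 0, 1]
  ]
}}

```text
time: 10.85
tool_pos: [0.5419, -0.0556, 0.1571]
ee_rot: [3.141, -0.001, -0.047]
wrist_force: [0.0, 0.6, -1.4]
width: 0.0155
finger_force: 30.0
```

>>> {"name": "carry_out", "arguments": {
  "steps": [
    [[0, 0, -0.05], 0, 1],
    [[0, 0, -0.1], 0, 1],
    [[0, -0.03, -0.125], -0.1, 1],
    [[0, -0.08, -0.125], -0.28, 1],
    [[-0.002, -0.13, -0.125], -0.28, 1],
    [[-0.004, -0.18, -0.125], -0.28, 1],
    [[-0.006, -0.23, -0.125], -0.28, 1],
    [[-0.009, -0.28, -0.125], -0.28, 1],
    [[-0.009, -0.316, -0.125], -0.28, 1],
    [[-0.009, -0.316, -0.125], -0.28, 1]
  ]
}}

```text
time: 12.1
tool_pos: [0.5478, 0.2633, 0.2807]
ee_rot: [-3.142, 0.001, 0.006]
wrist_force: [1.0, 0.1, -0.7]
width: 0.016
finger_force: 30.0
```

>>> {"name": "carry_out", "arguments": {
  "steps": [
    [[0, 0, 0], 0, 1],
    [[0, 0, 0], 0, 1],
    [[0, 0, 0], 0, 1]
  ]
}}

```text
time: 12.48
tool_pos: [0.5479, 0.2594, 0.2821]
ee_rot: [3.142, -0.0, -0.0]
wrist_force: [-0.5, 0.4, -2.4]
width: 0.0161
finger_force: 30.0
```

Run:
```python
from h import *
go((.548,.2605,.282,0.1))
s=heads(); save(s,"w6.png",(100,60,400,260),2.6); P=cloud(s); X,Y,Z=P[...,0],P[...,1],P[...,2]
q=(abs(X-.56)<.08)&(abs(Y-.26)<.03)
for a,b in((.15,.158),(.158,.168),(.17,.245),(.252,.264),(.262,.3)): st(P,(a,b),q&(Z>a)&(Z<b))
```

```text
at [0.5479 0.2594 0.2821] yaw -0.0 rp [ 1.8e+02 -3.0e-02] F [-0.5  0.4 -2.4] w 0.0161 t 12.475
(0.548, 0.2605, 0.282, 0.1) -> [ 0.0001 -0.0011  0.0001] roll -0.01
frame 10144 med [0.5871 0.2876 0.1255] rect [580.2 236.3] [280.4 106.8] 89.92
gripblk 450 med [0.5663 0.3455 0.1668] rect [565.6 346.9] [30.  18.5] 0.28
head0.129 0
blk0.129 24 med [0.5967 0.1072 0.0427] rect [599.8 107.3] [ 0.7 36.3] 89.86
head0.195 133 med [0.5995 0.1929 0.0701] rect [600.6 194.8] [20.9 21. ] 28.01
blk0.195 403 med [0.6028 0.1954 0.0449] rect [599.5 192.3] [42.8 38.6] 0.0
head0.261 18 med [0.5994 0.2605 0.07  ] rect [603.8 260.7] [20.2 18.6] 69.82
blk0.261 362 med [0.6028 0.2612 0.0451] rect [603.3 258.9] [34.9 39.1] 0.02
(0.15, 0.158) 0
(0.158, 0.168) 427 med [0.5646 0.2611 0.1646] rect [565.8 260.5] [24.  45.3] 89.73
(0.17, 0.245) 101 med [0.5527 0.261  0.1972] rect [551.3 260.9] [4.7 9.9] 6.95
(0.252, 0.264) 457 med [0.5585 0.2602 0.2613] rect [555.9 260.6] [13.5 28.1] 0.53
(0.262, 0.3) 673 med [0.5564 0.261  0.2881] rect [556.6 261. ] [39.  12.3] 85.59
```

View pics/w6.png

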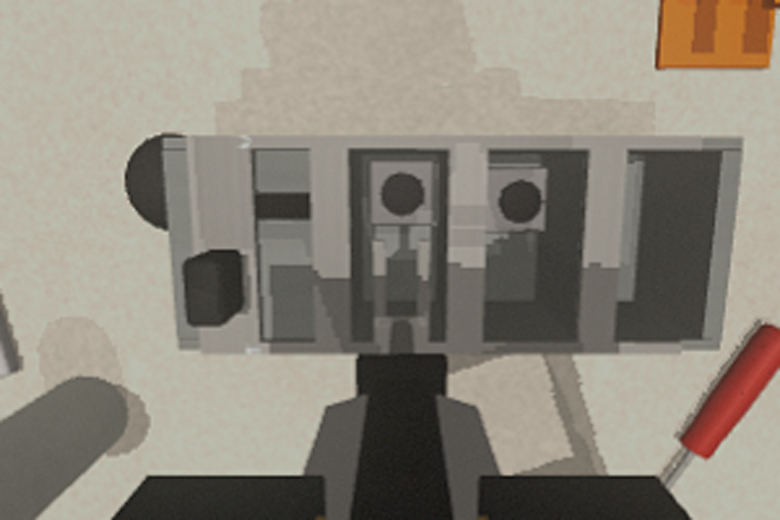

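The fork at (400,265) lines up with the head at (402,193), tip about 3 mm short of the head in plan. Back off 2 mm and descend.

>>> {"name": "carry_out", "arguments": {
  "steps": [
    [[-0.002, -0.0005, 0.025], 0, 1],
    [[-0.002, -0.0005, 0.05], 0, 1],
    [[-0.002, -0.0005, 0.07], 0, 1],
    [[-0.002, -0.0005, 0.09], 0, 1],
    [[-0.002, -0.0005, 0.1], 0, 1],
    [[-0.002, -0.0005, 0.109], 0, 1],
    [[-0.002, -0.0005, 0.109], 0, 1],
    [[-0.002, -0.0005, 0.109], 0, 1]
  ]
}}

```text
time: 13.52
tool_pos: [0.546, 0.2611, 0.1737]
ee_rot: [-3.141, -0.001, 0.002]
wrist_force: [0.0, -0.2, -0.9]
width: 0.0159
finger_force: 30.0
```

>>> {"name": "carry_out", "arguments": {
  "steps": [
    [[0.01, 0, 0], 0, 1],
    [[0.02, 0, 0], 0, 1],
    [[0.03, 0, 0], 0, 1],
    [[0.037, 0, 0], 0, 1],
    [[0.037, 0, 0], 0, 1],
    [[0.037, 0, 0], 0, 1]
  ]
}}

```text
time: 14.28
tool_pos: [0.5825, 0.261, 0.1727]
ee_rot: [3.141, 0.0, 0.002]
wrist_force: [0.2, -0.2, -2.1]
width: 0.0158
finger_force: 30.0
```

>>> {"name": "carry_out", "arguments": {
  "steps": [
    [[0, 0, -0.005], 0, 1],
    [[0, 0, -0.01], 0, 1],
    [[0, 0, -0.015], 0, 1],
    [[0, 0, -0.025], 0, 1],
    [[0, 0, -0.025], 0, 1],
    [[0, 0, -0.025], 0, 1]
  ]
}}

```text
time: 15.02
tool_pos: [0.5826, 0.261, 0.1977]
ee_rot: [3.141, 0.0, 0.002]
wrist_force: [-0.6, -1.1, -3.0]
width: 0.0156
finger_force: 30.0
```

>>> {"name": "carry_out", "arguments": {
  "steps": [
    [[0, 0, -0.015], 0, 1],
    [[0, 0, -0.03], 0, 1],
    [[0, 0, -0.045], 0, 1],
    [[0, 0, -0.06], 0, 1],
    [[0, 0, -0.075], 0, 1],
    [[0, 0, -0.09], 0, 1],
    [[0, 0, -0.105], 0, 1],
    [[0, 0, -0.12], 0, 1],
    [[0, 0, -0.125], 0, 1],
    [[0, 0, -0.125], 0, 1]
  ]
}}

```text
time: 16.27
tool_pos: [0.5828, 0.2611, 0.3232]
ee_rot: [-3.141, -0.001, 0.002]
wrist_force: [0.1, 0.3, -2.5]
width: 0.016
finger_force: 30.0
```

```bash
cat >> h.py <<'E'
def tray():
    s=robot.snapshot("top"); P=cloud(s); X,Y,Z=P[...,0],P[...,1],P[...,2]
    d=(s["image"].sum(2)<200)&(X>.4)&(X<.68)&(Y<-.15)&(Y>-.42)
    st(P,"tray",d&(Z<.04)); st(P,"rim",d&(Z>.015)&(Z<.035))
    return s
E
python3 - <<'E'
from h import *
tray()
s=robot.snapshot("scene"); save(s,"s7.png",(150,60,420,280),2.8)
go((.51,-.325,.32,0))
E
```

```text
tray 2022 med [ 0.5297 -0.2893  0.0049] rect [ 571.6 -309.7] [216.1 208.8] 88.03
rim 248 med [ 0.5367 -0.2982  0.023 ] rect [ 539.5 -307.5] [178.2 252.1] 27.03
at [0.5825 0.261  0.322 ] yaw 0.09 rp [1.7997e+02 7.0000e-02] F [ 0.1  0.7 -2.9] w 0.0158 t 16.375
(0.51, -0.325, 0.32, 0) -> [-0.0734  0.5859  0.0024] roll 0.009
```

View pics/s7.png

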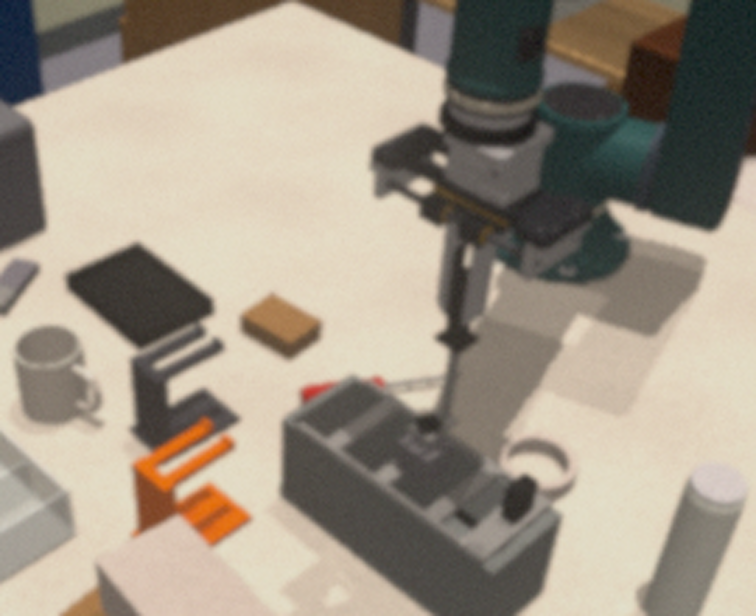

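The module hangs on the fork, head at (428,425), above the cage. Carry it to the tray.

>>> {"name": "carry_out", "arguments": {
  "steps": [
    [[0, 0.01, 0], 0, 1],
    [[-0.002, 0.03, 0], 0, 1],
    [[-0.006, 0.06, 0], 0, 1],
    [[-0.012, 0.1, 0], 0, 1],
    [[-0.018, 0.14, 0], 0, 1],
    [[-0.024, 0.18, 0], 0, 1],
    [[-0.029, 0.22, 0], 0, 1],
    [[-0.034, 0.26, 0], 0, 1],
    [[-0.038, 0.29, 0], 0, 1],
    [[-0.04, 0.31, 0], 0, 1]
  ]
}}

```text
time: 17.62
tool_pos: [0.5421, -0.0514, 0.323]
ee_rot: [3.141, -0.0, -0.001]
wrist_force: [-0.3, 0.4, -3.3]
width: 0.0158
finger_force: 30.0
```

>>> {"name": "carry_out", "arguments": {
  "steps": [
    [[-0.004, 0.03, 0], 0, 1],
    [[-0.008, 0.06, 0], 0, 1],
    [[-0.013, 0.1, 0], 0, 1],
    [[-0.018, 0.14, 0], 0, 1],
    [[-0.022, 0.18, 0], 0, 1],
    [[-0.026, 0.21, 0], 0, 1],
    [[-0.029, 0.24, 0], 0, 1],
    [[-0.032, 0.265, 0], 0, 1],
    [[-0.033, 0.276, 0], 0, 1],
    [[-0.033, 0.276, 0], 0, 1]
  ]
}}

```text
time: 18.88
tool_pos: [0.5104, -0.3254, 0.3225]
ee_rot: [-3.141, 0.0, 0.001]
wrist_force: [0.4, 0.4, -2.4]
width: 0.0158
finger_force: 30.0
```

>>> {"name": "carry_out", "arguments": {
  "steps": [
    [[0, 0, 0], 0, 1],
    [[0, 0, 0], 0, 1]
  ]
}}

```text
time: 19.12
tool_pos: [0.5109, -0.3241, 0.3232]
ee_rot: [3.141, -0.0, 0.003]
wrist_force: [0.1, 0.3, -3.1]
width: 0.0159
finger_force: 30.0
```

Run:
```python
from h import *
go((.51,-.325,.32,0))
s=robot.snapshot("wrist"); save(s,"w8.png"); P=cloud(s); X,Y,Z=P[...,0],P[...,1],P[...,2]
q=(X>.40)&(X<.68)&(Y<-.17)&(Y>-.42)
st(P,"rim",q&(Z>.015)&(Z<.03)&(s["image"].sum(2)<200))
st(P,"head",(abs(X-.53)<.04)&(abs(Y+.325)<.03)&(Z>.195)&(Z<.215))
st(P,"blk",(abs(X-.53)<.06)&(abs(Y+.325)<.04)&(Z>.15)&(Z<.192))
```

```text
at [ 0.5109 -0.3241  0.3232] yaw 0.17 rp [ 1.7999e+02 -3.0000e-02] F [ 0.1  0.3 -3.1] w 0.0159 t 19.125
(0.51, -0.325, 0.32, 0) -> [-0.0009  0.0009  0.0032] roll 0.017
rim 679 med [ 0.5419 -0.2645  0.0246] rect [ 555.7 -304.4] [203.1 172.4] 86.87
head 678 med [ 0.5308 -0.3235  0.2094] rect [ 528.8 -323.4] [45.3 24.8] 0.26
blk 491 med [ 0.5424 -0.3271  0.1853] rect [ 533.5 -324.9] [36.7 37. ] 89.89
```

View pics/w8.png

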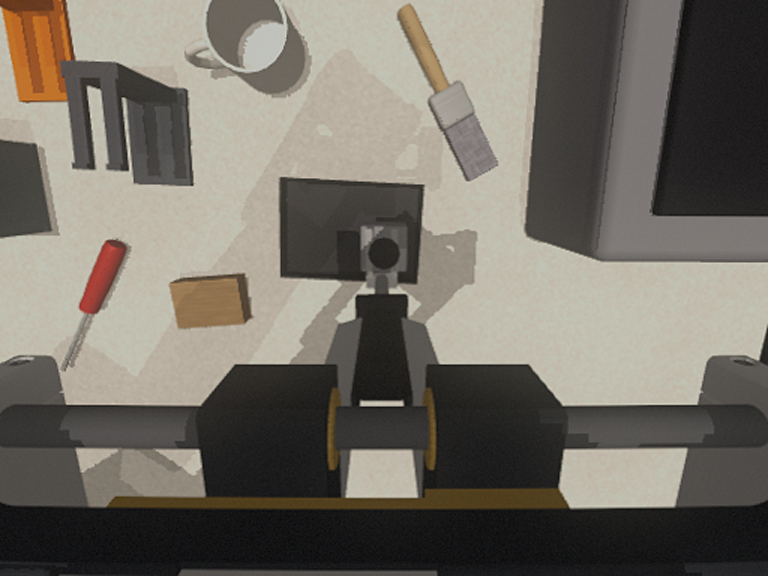

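The module hangs upright at (384,250). The tray's rim corners are about (281,178), (422,185), (417,283) and (281,276).

Run:
```python
from h import *
s=robot.snapshot("wrist")
c=[ray(s,u/1.5,v/1.5,.024) for u,v in((281,178),(422,185),(417,283),(281,276))]
print(np.round(c,4),np.mean(c,0))
```

```text
[[ 0.5914 -0.2056  0.024 ]
 [ 0.5838 -0.3701  0.024 ]
 [ 0.466  -0.367   0.024 ]
 [ 0.4744 -0.199   0.024 ]] [ 0.52887289 -0.2854453   0.024     ]
```

>>> {"name": "carry_out", "arguments": {
  "steps": [
    [[0, 0, 0.02], 0, 1],
    [[0, 0, 0.05], 0, 1],
    [[0, 0, 0.08], 0, 1],
    [[0, 0, 0.11], 0, 1],
    [[0, 0, 0.13], 0, 1],
    [[0, 0, 0.136], 0, 1],
    [[0, 0, 0.14], 0, 1],
    [[0, 0, 0.144], 0, 1],
    [[0, 0, 0.148], 0, 1],
    [[0, 0, 0.151], 0, 1]
  ]
}}

```text
time: 20.48
tool_pos: [0.5109, -0.3254, 0.1726]
ee_rot: [3.14, -0.001, 0.002]
wrist_force: [0.8, 0.8, -1.2]
width: 0.0159
finger_force: 30.0
```

>>> {"name": "carry_out", "arguments": {
  "steps": [
    [[0, 0, 0], 0, 1],
    [[0, 0, 0], 0, 1]
  ]
}}

```text
time: 20.72
tool_pos: [0.5107, -0.3252, 0.1722]
ee_rot: [3.141, -0.0, 0.002]
wrist_force: [0.2, -0.8, -2.2]
width: 0.016
finger_force: 30.0
```

>>> {"name": "carry_out", "arguments": {
  "steps": [
    [[-0.008, 0, 0], 0, 1],
    [[-0.018, 0, 0], 0, 1],
    [[-0.03, 0, 0], 0, 1],
    [[-0.042, 0, 0], 0, 1],
    [[-0.05, 0, 0], 0, 1],
    [[-0.05, 0, 0], 0, 1],
    [[-0.05, 0, -0.04], 0, 1],
    [[-0.05, 0, -0.09], 0, 1],
    [[-0.05, 0, -0.11], 0, 1],
    [[-0.05, 0, -0.11], 0, 1]
  ]
}}

```text
time: 21.98
tool_pos: [0.4615, -0.3257, 0.2843]
ee_rot: [3.138, -0.004, 0.002]
wrist_force: [0.2, 0.6, -1.3]
width: 0.0155
finger_force: 30.0
```

Run:
```python
from h import *
go((.542,.195,.2821,0))
s=robot.snapshot("wrist"); P=cloud(s); X,Y,Z=P[...,0],P[...,1],P[...,2]
q=(abs(X-.53)<.05)&(abs(Y+.325)<.04)
for a,b in((.035,.045),(.058,.072),(.075,.15)): st(P,(a,b),q&(Z>a)&(Z<b))
```

```text
at [ 0.4615 -0.3257  0.2843] yaw 0.11 rp [179.81  -0.23] F [ 0.2  0.6 -1.3] w 0.0155 t 21.975
(0.542, 0.195, 0.2821, 0) -> [ 0.0814 -0.5206  0.0007] roll 0.011
(0.035, 0.045) 384 med [ 0.5353 -0.3247  0.0411] rect [ 533.6 -325.4] [36.4 35.9] 0.21
(0.058, 0.072) 203 med [ 0.5336 -0.326   0.0661] rect [ 533.5 -326. ] [22.8 20.5] 0.51
(0.075, 0.15) 0
```

>>> {"name": "carry_out", "arguments": {
  "steps": [
    [[0.008, -0.05, 0], 0, 1],
    [[0.016, -0.1, 0], 0, 1],
    [[0.024, -0.15, 0], 0, 1],
    [[0.032, -0.2, 0], 0, 1],
    [[0.04, -0.25, 0], 0, 1],
    [[0.048, -0.3, 0], 0, 1],
    [[0.056, -0.35, 0], 0, 1],
    [[0.064, -0.4, 0], 0, 1],
    [[0.072, -0.45, 0], 0, 1],
    [[0.078, -0.49, 0], 0, 1]
  ]
}}

```text
time: 23.28
tool_pos: [0.5371, 0.167, 0.279]
ee_rot: [3.141, 0.004, 0.003]
wrist_force: [-0.2, -0.9, -2.1]
width: 0.0159
finger_force: 30.0
```

>>> {"name": "carry_out", "arguments": {
  "steps": [
    [[0.0035, -0.03, 0.001], 0, 1],
    [[0.0035, -0.03, 0.001], 0, 1],
    [[0.0035, -0.03, 0.001], 0, 1],
    [[0.0035, -0.03, 0.001], 0, 1],
    [[0.0035, -0.03, 0.001], 0, 1]
  ]
}}

```text
time: 23.9
tool_pos: [0.5413, 0.194, 0.2809]
ee_rot: [3.141, -0.0, 0.0]
wrist_force: [0.2, -0.1, -1.3]
width: 0.0156
finger_force: 30.0
```

```bash
cat > al.py <<'E'
from h import *
go((.543,.195,.1733,0))
s=heads(); P=cloud(s); X,Y,Z=P[...,0],P[...,1],P[...,2]
u=robot.get_obs()["tool_pos"][2]-.1228
q=(abs(X-.56)<.08)&(abs(Y-.195)<.035)
st(P,"fork",q&(Z>u-.003)&(Z<u+.012))
E
python3 al.py
```

```text
at [0.5413 0.194  0.2809] yaw 0.0 rp [ 1.7999e+02 -1.0000e-02] F [ 0.2 -0.1 -1.3] w 0.0156 t 23.9
(0.543, 0.195, 0.1733, 0) -> [ 0.0017 -0.001   0.1076] roll 0.0
frame 10021 med [0.5876 0.2889 0.1257] rect [580.3 237.1] [280.8 106.7] 89.8
gripblk 494 med [0.5666 0.3449 0.1668] rect [566.  346.8] [17.9 29.5] 89.29
head0.129 0
blk0.129 50 med [0.6    0.1072 0.0432] rect [600.3 107.3] [ 0.6 42.7] 89.7
head0.195 18 med [0.5963 0.1878 0.0703] rect [600.1 193. ] [19.1 20.2] 46.85
blk0.195 369 med [0.6022 0.1957 0.0451] rect [600.5 194.1] [36.5 36.6] 0.69
head0.261 0
blk0.261 0
fork 431 med [0.5579 0.1967 0.1635] rect [559.2 195.1] [24.  45.2] 89.92
```

>>> {"name": "carry_out", "arguments": {
  "steps": [
    [[0.0015, 0.0005, 0.025], 0, 1],
    [[0.0015, 0.0005, 0.05], 0, 1],
    [[0.0015, 0.0005, 0.07], 0, 1],
    [[0.0015, 0.0005, 0.09], 0, 1],
    [[0.0015, 0.0005, 0.1], 0, 1],
    [[0.0015, 0.0005, 0.1078], 0, 1],
    [[0.0015, 0.0005, 0.1078], 0, 1],
    [[0.0015, 0.0005, 0.1078], 0, 1]
  ]
}}

```text
time: 24.95
tool_pos: [0.5432, 0.1945, 0.1739]
ee_rot: [-3.141, -0.002, 0.002]
wrist_force: [0.3, 0.2, -0.2]
width: 0.0156
finger_force: 30.0
```

>>> {"name": "carry_out", "arguments": {
  "steps": [
    [[0.01, 0, 0], 0, 1],
    [[0.02, 0, 0], 0, 1],
    [[0.03, 0, 0], 0, 1],
    [[0.0365, 0, 0], 0, 1],
    [[0.0365, 0, 0], 0, 1],
    [[0.0365, 0, 0], 0, 1]
  ]
}}

```text
time: 25.7
tool_pos: [0.5791, 0.1945, 0.1729]
ee_rot: [3.141, 0.0, 0.002]
wrist_force: [-0.4, -0.9, -0.3]
width: 0.016
finger_force: 30.0
```

>>> {"name": "carry_out", "arguments": {
  "steps": [
    [[0, 0, -0.005], 0, 1],
    [[0, 0, -0.01], 0, 1],
    [[0, 0, -0.015], 0, 1],
    [[0, 0, -0.025], 0, 1],
    [[0, 0, -0.025], 0, 1],
    [[0, 0, -0.025], 0, 1]
  ]
}}

```text
time: 26.45
tool_pos: [0.5792, 0.1945, 0.198]
ee_rot: [3.141, 0.0, 0.002]
wrist_force: [0.5, 0.2, -3.5]
width: 0.0158
finger_force: 30.0
```

>>> {"name": "carry_out", "arguments": {
  "steps": [
    [[0, 0, -0.015], 0, 1],
    [[0, 0, -0.03], 0, 1],
    [[0, 0, -0.045], 0, 1],
    [[0, 0, -0.06], 0, 1],
    [[0, 0, -0.075], 0, 1],
    [[0, 0, -0.09], 0, 1],
    [[0, 0, -0.105], 0, 1],
    [[0, 0, -0.12], 0, 1],
    [[0, 0, -0.125], 0, 1],
    [[0, 0, -0.125], 0, 1]
  ]
}}

```text
time: 27.7
tool_pos: [0.5794, 0.1946, 0.3234]
ee_rot: [-3.142, -0.001, 0.002]
wrist_force: [-0.3, -0.6, -2.8]
width: 0.0161
finger_force: 30.0
```

>>> {"name": "carry_out", "arguments": {
  "steps": [
    [[0, 0.01, 0], 0, 1],
    [[-0.004, 0.03, 0], 0, 1],
    [[-0.01, 0.06, 0], 0, 1],
    [[-0.016, 0.1, 0], 0, 1],
    [[-0.022, 0.14, 0], 0, 1],
    [[-0.028, 0.18, 0], 0, 1],
    [[-0.034, 0.21, 0], 0, 1],
    [[-0.038, 0.235, 0], 0, 1],
    [[-0.04, 0.25, 0], 0, 1],
    [[-0.04, 0.25, 0], 0, 1]
  ]
}}

```text
time: 28.95
tool_pos: [0.5391, -0.0567, 0.3229]
ee_rot: [-3.142, 0.0, -0.001]
wrist_force: [0.8, 1.0, -2.7]
width: 0.016
finger_force: 30.0
```

Run:
```python
from h import *
go((.511,-.245,.3232,0))
s=robot.snapshot("top"); save(s,"t9.png",(250,90,460,280),3.2)
```

```text
at [ 0.5391 -0.0567  0.3229] yaw -0.04 rp [-1.8e+02  2.0e-02] F [ 0.8  1.  -2.7] w 0.016 t 28.95
(0.511, -0.245, 0.3232, 0) -> [-0.028   0.1883 -0.0003] roll -0.004
```

View pics/t9.png

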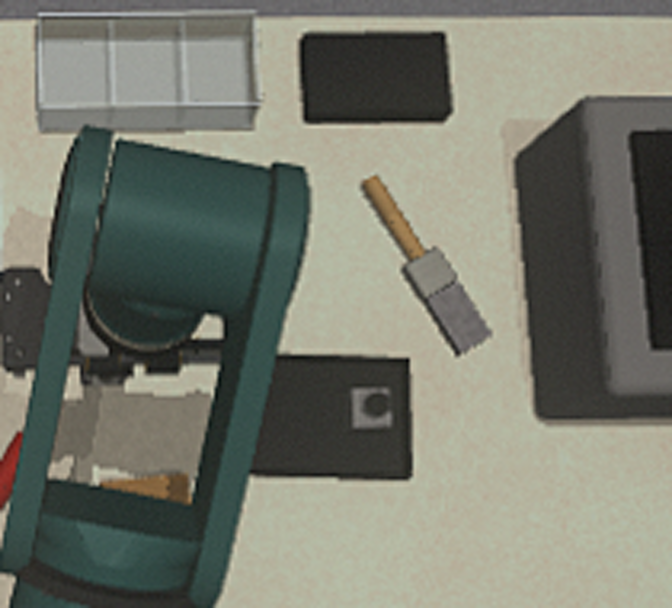

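Module 1 of 2 stands in the tray at (372,407), and the tray hasn't moved. Continue to the tray.

>>> {"name": "carry_out", "arguments": {
  "steps": [
    [[-0.003, 0.02, 0], 0, 1],
    [[-0.008, 0.05, 0], 0, 1],
    [[-0.013, 0.085, 0], 0, 1],
    [[-0.018, 0.12, 0], 0, 1],
    [[-0.023, 0.15, 0], 0, 1],
    [[-0.026, 0.175, 0], 0, 1],
    [[-0.028, 0.188, 0], 0, 1],
    [[-0.028, 0.188, 0], 0, 1],
    [[-0.028, 0.188, 0], 0, 1]
  ]
}}

```text
time: 30.12
tool_pos: [0.5121, -0.2428, 0.3232]
ee_rot: [-3.141, -0.0, 0.003]
wrist_force: [0.5, -0.2, -2.5]
width: 0.0163
finger_force: 30.0
```

```bash
cat > tr.py <<'E'
from h import *
go((.511,-.245,.3232,0))
s=robot.snapshot("wrist"); P=cloud(s); X,Y,Z=P[...,0],P[...,1],P[...,2]
d=s["image"].max(2)<75
# wide: rim points in dark pixels
k=d&(Z>.017)&(Z<.028)&(X>.42)&(X<.62)&(Y>-.41)&(Y<-.16)
n,l,stt,_=cv2.connectedComponentsWithStats(k.astype(np.uint8),connectivity=8)
for i in range(1,n):
    if stt[i,4]>25: st(P,i,l==i)
st(P,"m in tray",(abs(X-.53)<.05)&(abs(Y+.326)<.04)&(Z>.058)&(Z<.072))
st(P,"held",(abs(X-.53)<.06)&(abs(Y+.245)<.04)&(Z>.15)&(Z<.192))
E
python3 tr.py
```

```text
at [ 0.5121 -0.2428  0.3232] yaw 0.15 rp [-1.7998e+02 -1.0000e-02] F [ 0.5 -0.2 -2.5] w 0.0163 t 30.125
(0.511, -0.245, 0.3232, 0) -> [-0.0011  0.0022 -0.    ] roll 0.015
1 693 med [ 0.5406 -0.2982  0.0247] rect [ 529.5 -284.5] [167.9 118.6] 87.13
m in tray 162 med [ 0.5341 -0.3248  0.066 ] rect [ 533.3 -324.9] [23.  21.7] 46.77
held 498 med [ 0.5423 -0.2482  0.1853] rect [ 533.7 -244.1] [37.6 37.7] 0.97
```

Tray is still at (0.5295, -0.2845). Lower, set down, and withdraw.

>>> {"name": "carry_out", "arguments": {
  "steps": [
    [[0, 0, 0.02], 0, 1],
    [[0, 0, 0.05], 0, 1],
    [[0, 0, 0.08], 0, 1],
    [[0, 0, 0.11], 0, 1],
    [[0, 0, 0.13], 0, 1],
    [[0, 0, 0.136], 0, 1],
    [[0, 0, 0.14], 0, 1],
    [[0, 0, 0.144], 0, 1],
    [[0, 0, 0.148], 0, 1],
    [[0, 0, 0.151], 0, 1]
  ]
}}

```text
time: 31.42
tool_pos: [0.5123, -0.2439, 0.1728]
ee_rot: [3.141, -0.002, 0.002]
wrist_force: [0.6, 0.1, -1.3]
width: 0.0157
finger_force: 30.0
```

>>> {"name": "carry_out", "arguments": {
  "steps": [
    [[0, 0, 0], 0, 1],
    [[0, 0, 0], 0, 1]
  ]
}}

```text
time: 31.68
tool_pos: [0.5121, -0.2437, 0.1724]
ee_rot: [3.141, -0.001, 0.001]
wrist_force: [-0.3, 0.2, -1.6]
width: 0.0159
finger_force: 30.0
```

>>> {"name": "carry_out", "arguments": {
  "steps": [
    [[-0.008, 0, 0], 0, 1],
    [[-0.018, 0, 0], 0, 1],
    [[-0.03, 0, 0], 0, 1],
    [[-0.042, 0, 0], 0, 1],
    [[-0.05, 0, 0], 0, 1],
    [[-0.05, 0, 0], 0, 1],
    [[-0.05, 0, -0.04], 0, 1],
    [[-0.05, 0, -0.09], 0, 1],
    [[-0.05, 0, -0.11], 0, 1],
    [[-0.05, 0, -0.11], 0, 1]
  ]
}}

```text
time: 32.92
tool_pos: [0.463, -0.2442, 0.2843]
ee_rot: [3.139, -0.004, 0.002]
wrist_force: [0.7, -0.3, -1.0]
width: 0.0159
finger_force: 30.0
```

Run:
```python
from h import *
go((.5417,-.0557,.2843,-2.71),(.6266,-.0597,.1568,-2.71))
s=robot.snapshot("wrist"); P=cloud(s); X,Y,Z=P[...,0],P[...,1],P[...,2]
for y in(-.325,-.244):
  q=(abs(X-.53)<.05)&(abs(Y-y)<.035)
  for a,b in((.035,.045),(.058,.072)): st(P,(y,a,b),q&(Z>a)&(Z<b))
```

```text
at [ 0.463  -0.2442  0.2843] yaw 0.11 rp [179.84  -0.24] F [ 0.7 -0.3 -1. ] w 0.0159 t 32.925
(0.5417, -0.0557, 0.2843, -2.71) -> [ 0.0791 -0.1883 -0.0002] roll 0.282
(0.6266, -0.0597, 0.1568, -2.71) -> [ 0.1634 -0.1845  0.1277] roll 0.282
(-0.325, 0.035, 0.045) 400 med [ 0.5347 -0.318   0.0409] rect [ 533.7 -324.9] [38.1 36.7] 89.81
(-0.325, 0.058, 0.072) 215 med [ 0.5338 -0.3244  0.066 ] rect [ 533.5 -324.7] [22.8 22.7] 46.51
(-0.244, 0.035, 0.045) 382 med [ 0.5353 -0.2444  0.0411] rect [ 534.3 -244.4] [38.  34.5] 0.39
(-0.244, 0.058, 0.072) 199 med [ 0.5337 -0.2444  0.0662] rect [ 534.3 -244.4] [21.4 20.5] 0.31
```

>>> {"name": "carry_out", "arguments": {
  "steps": [
    [[0.02, -0.04, 0], 0.1, 1],
    [[0.04, -0.09, 0], 0.282, 1],
    [[0.06, -0.14, 0], 0.282, 1],
    [[0.075, -0.175, 0], 0.282, 1],
    [[0.079, -0.188, 0], 0.282, 1],
    [[0.079, -0.188, 0], 0.282, 1],
    [[0.079, -0.188, 0], 0.282, 1],
    [[0.079, -0.188, 0], 0.282, 1]
  ]
}}

```text
time: 33.98
tool_pos: [0.5403, -0.0568, 0.282]
ee_rot: [3.141, 0.0, -0.05]
wrist_force: [-1.2, 0.8, -1.1]
width: 0.0156
finger_force: 30.0
```

Run:
```python
from h import *
go((.5417,-.0557,.1568,-2.71),(.6266,-.0597,.1568,-2.71))
```

```text
at [ 0.5403 -0.0568  0.282 ] yaw -2.85 rp [179.97   0.  ] F [-1.2  0.8 -1.1] w 0.0156 t 33.975
(0.5417, -0.0557, 0.1568, -2.71) -> [ 0.0014 -0.0013  0.1252] roll -0.014
(0.6266, -0.0597, 0.1568, -2.71) -> [ 0.0863 -0.0015  0.1252] roll -0.014
```

>>> {"name": "carry_out", "arguments": {
  "steps": [
    [[0.0014, -0.0013, 0.03], -0.014, 1],
    [[0.0014, -0.0013, 0.06], -0.014, 1],
    [[0.0014, -0.0013, 0.09], -0.014, 1],
    [[0.0014, -0.0013, 0.115], -0.014, 1],
    [[0.0014, -0.0013, 0.1252], -0.014, 1],
    [[0.0014, -0.0013, 0.1252], -0.014, 1],
    [[0.0014, -0.0013, 0.1252], -0.014, 1]
  ]
}}

```text
time: 34.85
tool_pos: [0.5429, -0.0547, 0.1584]
ee_rot: [3.141, -0.003, -0.046]
wrist_force: [-0.5, -0.3, -0.7]
width: 0.0158
finger_force: 30.0
```

```bash
python3 -c "
from h import *
go((.6266,-.0597,.1568,-2.71))"
```

```text
at [ 0.5429 -0.0547  0.1584] yaw -2.61 rp [ 1.7997e+02 -1.5000e-01] F [-0.5 -0.3 -0.7] w 0.0158 t 34.85
(0.6266, -0.0597, 0.1568, -2.71) -> [0.0839 0.0012 0.0018] roll 0.01
```

>>> {"name": "carry_out", "arguments": {
  "steps": [
    [[0.015, 0.0008, 0.001], 0, 1],
    [[0.03, 0.0008, 0.001], 0, 1],
    [[0.045, 0.0008, 0.001], 0, 1],
    [[0.06, 0.0008, 0.001], 0, 1],
    [[0.075, 0.0008, 0.001], 0, 1],
    [[0.084, 0.0008, 0.001], 0, 1],
    [[0.084, 0.0008, 0.001], 0, 1],
    [[0.084, 0.0008, 0.001], 0, 1]
  ]
}}

```text
time: 35.85
tool_pos: [0.6258, -0.0589, 0.1558]
ee_rot: [3.142, 0.0, -0.045]
wrist_force: [0.7, -0.9, -1.6]
width: 0.0157
finger_force: 30.0
```

```bash
python3 -c "
from h import *
go((.6266,-.0597,.1438,-2.71))"
```

```text
at [ 0.6258 -0.0589  0.1558] yaw -2.59 rp [1.7999e+02 2.0000e-02] F [ 0.7 -0.9 -1.6] w 0.0157 t 35.85
(0.6266, -0.0597, 0.1438, -2.71) -> [0.0008 0.0008 0.012 ] roll 0.012
```

>>> {"name": "carry_out", "arguments": {
  "steps": [
    [[0.0008, 0.0005, 0.005], 0, 1],
    [[0.0008, 0.0005, 0.009], 0, 1],
    [[0.0008, 0.0005, 0.012], 0, 1],
    [[0.0008, 0.0005, 0.012], 0, 1],
    [[0.0008, 0.0005, 0.012], 0, -1],
    [[0.0008, 0.0005, 0.012], 0, -1],
    [[0.0008, 0.0005, 0.012], 0, -1],
    [[0.0008, 0.0005, 0.012], 0, -1],
    [[0.0008, 0.0005, 0.012], 0, -1],
    [[0.0008, 0.0005, 0.012], 0, -1]
  ]
}}

```text
time: 37.1
tool_pos: [0.6267, -0.0595, 0.1438]
ee_rot: [3.141, 0.0, -0.045]
wrist_force: [0.3, -0.4, -0.2]
width: 0.0721
finger_force: 0.0
```

>>> {"name": "carry_out", "arguments": {
  "steps": [
    [[0, 0, -0.03], 0, -1],
    [[0, 0, -0.07], 0, -1],
    [[-0.04, 0, -0.12], -0.26, -1],
    [[-0.1, 0, -0.18], -0.26, -1],
    [[-0.12, 0, -0.18], -0.26, -1],
    [[-0.12, 0, -0.18], -0.26, -1]
  ]
}}

```text
time: 37.85
tool_pos: [0.5061, -0.054, 0.3279]
ee_rot: [3.14, -0.007, -0.0]
wrist_force: [0.6, -0.3, -0.0]
width: 0.094
finger_force: 0.0
```

Run:
```python
from h import *
s=robot.snapshot("wrist"); save(s,"w10.png",(80,0,420,230),2.3); P=cloud(s); X,Y,Z=P[...,0],P[...,1],P[...,2]
q=(abs(X-.63)<.06)&(abs(Y+.059)<.06)
st(P,"handle",q&(Z>.183)&(Z<.196))
go((.563,.3458,.24,0),(.563,.3458,.134,0))
```

```text
handle 214 med [ 0.6263 -0.0582  0.191 ] rect [627.2 -57.8] [14.9 16. ] 87.51
at [ 0.5068 -0.054   0.3255] yaw -0.0 rp [179.95  -0.23] F [-1.   0.2 -0.9] w 0.0938 t 37.9
(0.563, 0.3458, 0.24, 0) -> [ 0.0558 -0.3999  0.0853] roll -0.0
(0.563, 0.3458, 0.134, 0) -> [ 0.0554 -0.4     0.1913] roll -0.0
```

View pics/w10.png

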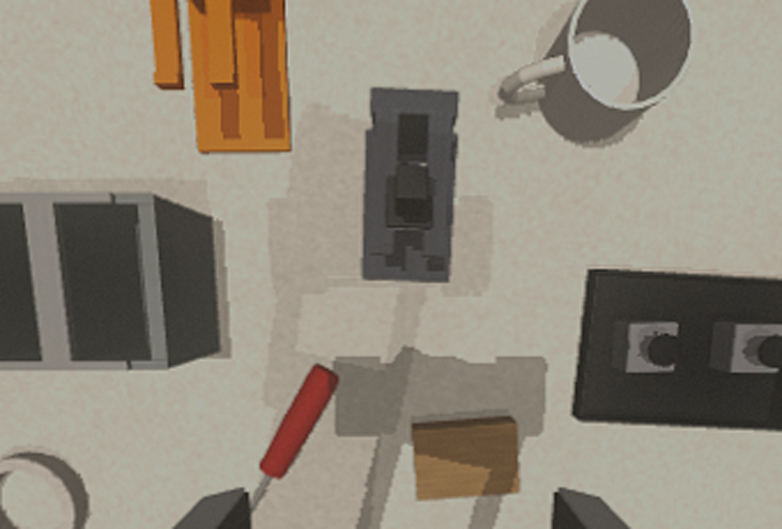

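The picker hangs in the stand at (410,190), in the same pose as before, and both modules stand in the tray at (655,348) and (755,348). Now the lock.

>>> {"name": "carry_out", "arguments": {
  "steps": [
    [[0.008, -0.06, 0], 0, -1],
    [[0.016, -0.12, 0], 0, -1],
    [[0.024, -0.18, 0], 0, -1],
    [[0.032, -0.24, 0], 0, -1],
    [[0.04, -0.3, 0.02], 0, -1],
    [[0.05, -0.36, 0.05], 0, -1],
    [[0.0555, -0.4, 0.08], 0, -1],
    [[0.0555, -0.4, 0.1], 0, -1],
    [[0.0555, -0.4, 0.1], 0, -1],
    [[0.0555, -0.4, 0.1], 0, -1]
  ]
}}

```text
time: 39.15
tool_pos: [0.5628, 0.3459, 0.2236]
ee_rot: [3.141, 0.0, -0.0]
wrist_force: [-1.1, -0.4, 0.5]
width: 0.0938
finger_force: 0.0
```

```bash
python3 -c "
from h import *
go((.563,.3462,.134,0)); heads()"
```

```text
at [0.5628 0.3459 0.2236] yaw -0.02 rp [1.7999e+02 1.0000e-02] F [-1.1 -0.4  0.5] w 0.0938 t 39.15
(0.563, 0.3462, 0.134, 0) -> [ 0.0002 -0.0004  0.0896] roll -0.002
frame 14918 med [0.5853 0.2808 0.1253] rect [580.  235.5] [280.9 106. ] 89.99
gripblk 621 med [0.5671 0.3474 0.1668] rect [565.9 346.9] [18.  29.4] 89.85
head0.129 17 med [0.589  0.1071 0.0694] rect [600.6 107.5] [41.1  0.9] 0.23
blk0.129 0
head0.195 1
blk0.195 6 med [0.5957 0.1732 0.0388] rect [590.7 173.2] [ 0.2 24.2] 89.9
head0.261 20 med [0.5871 0.2392 0.0683] rect [592.8 239.2] [28.2  0.3] 0.71
blk0.261 37 med [0.5949 0.2391 0.0428] rect [599.7 239.2] [ 0.4 42.2] 89.83
```

>>> {"name": "carry_out", "arguments": {
  "steps": [
    [[0, 0, 0.03], 0, -1],
    [[0, 0, 0.06], 0, -1],
    [[0, 0, 0.08], 0, -1],
    [[0, 0, 0.0895], 0, -1],
    [[0, 0, 0.0895], 0, 1],
    [[0, 0, 0.0895], 0, 1],
    [[0, 0, 0.0895], 0, 1],
    [[0, 0, 0.0895], 0, 1],
    [[0, 0, 0.0895], 0, 1],
    [[0, 0, 0.0895], 0, 1]
  ]
}}

```text
time: 40.45
tool_pos: [0.5623, 0.346, 0.1343]
ee_rot: [3.141, 0.0, 0.0]
wrist_force: [-1.0, 0.9, -0.4]
width: 0.0374
finger_force: 0.0
```

>>> {"name": "carry_out", "arguments": {
  "steps": [
    [[0, 0, 0], 0, 1],
    [[0, 0, 0], 0, 1],
    [[0, 0, 0], 0, 1],
    [[0, 0, 0], 0, 1],
    [[0, 0, 0], 0, 1]
  ]
}}

```text
time: 41.08
tool_pos: [0.5623, 0.3458, 0.1342]
ee_rot: [3.141, 0.0, 0.0]
wrist_force: [0.7, -0.9, 0.2]
width: 0.0179
finger_force: 30.0
```

>>> {"name": "carry_out", "arguments": {
  "steps": [
    [[0, 0.006, 0], 0, 1],
    [[0, 0.012, 0], 0, 1],
    [[0, 0.018, 0], 0, 1],
    [[0, 0.024, 0], 0, 1],
    [[0, 0.029, 0], 0, 1],
    [[0, 0.031, 0], 0, 1],
    [[0, 0.033, 0], 0, 1],
    [[0, 0.033, 0], 0, 1],
    [[0, 0.033, 0], 0, 1]
  ]
}}

```text
time: 42.2
tool_pos: [0.5622, 0.3128, 0.1342]
ee_rot: [3.141, 0.0, 0.0]
wrist_force: [-0.6, 1.5, -1.3]
width: 0.0178
finger_force: 30.0
```

Travelled 33 mm. Press gently on until the stop is felt.

>>> {"name": "carry_out", "arguments": {
  "steps": [
    [[0, 0.0015, 0], 0, 1],
    [[0, 0.003, 0], 0, 1],
    [[0, 0.003, 0], 0, 1]
  ]
}}

```text
time: 42.58
tool_pos: [0.5622, 0.3128, 0.1343]
ee_rot: [-3.137, -0.001, 0.002]
wrist_force: [1.2, 9.9, -1.7]
width: 0.0176
finger_force: 30.0
```

>>> {"name": "carry_out", "arguments": {
  "steps": [
    [[0, -0.002, 0], 0, 1],
    [[0, -0.002, 0], 0, -1],
    [[0, -0.002, 0], 0, -1],
    [[0, -0.002, 0], 0, -1],
    [[0, -0.002, 0], 0, -1],
    [[0, -0.002, 0], 0, -1],
    [[0, -0.002, -0.05], 0, -1],
    [[0, -0.002, -0.1], 0, -1],
    [[-0.04, 0.03, -0.15], 0, -1],
    [[-0.063, 0.07, -0.19], 0, -1]
  ]
}}

```text
time: 43.82
tool_pos: [0.5014, 0.2445, 0.3208]
ee_rot: [-3.142, -0.0, 0.002]
wrist_force: [0.8, -0.3, 0.1]
width: 0.0941
finger_force: 0.0
```

>>> {"name": "carry_out", "arguments": {
  "steps": [
    [[0, 0, 0], 0, -1],
    [[0, 0, 0], 0, -1],
    [[0, 0, 0], 0, -1]
  ]
}}

```text
time: 44.2
tool_pos: [0.5021, 0.245, 0.3166]
ee_rot: [3.14, 0.004, 0.001]
wrist_force: [0.3, -0.1, -0.6]
width: 0.0942
finger_force: 0.0
```

Run:
```python
from h import *
heads()
s=robot.snapshot("top"); save(s,"t11.png",(60,80,420,290),2.2)
P=cloud(s); X,Y,Z=P[...,0],P[...,1],P[...,2]
st(P,"trayheads",(abs(X-.53)<.06)&(Y<-.2)&(Y>-.37)&(Z>.058)&(Z<.075))
```

```text
frame 12186 med [0.5858 0.2533 0.1216] rect [580.6 231.3] [106.5 290.5] 0.1
gripblk 381 med [0.5653 0.3129 0.1669] rect [565.  313.9] [29.1 18.4] 0.35
head0.129 0
blk0.129 0
head0.195 24 med [0.5935 0.1732 0.067 ] rect [594.4 173.3] [31.8  0.5] 0.4
blk0.195 34 med [0.598  0.1733 0.0425] rect [600.2 173.2] [ 0.5 42.6] 89.55
head0.261 0
blk0.261 0
trayheads 98 med [ 0.5316 -0.2852  0.0652] rect [ 530.8 -286.2] [102.5  22.3] 89.2
```

View pics/t11.png

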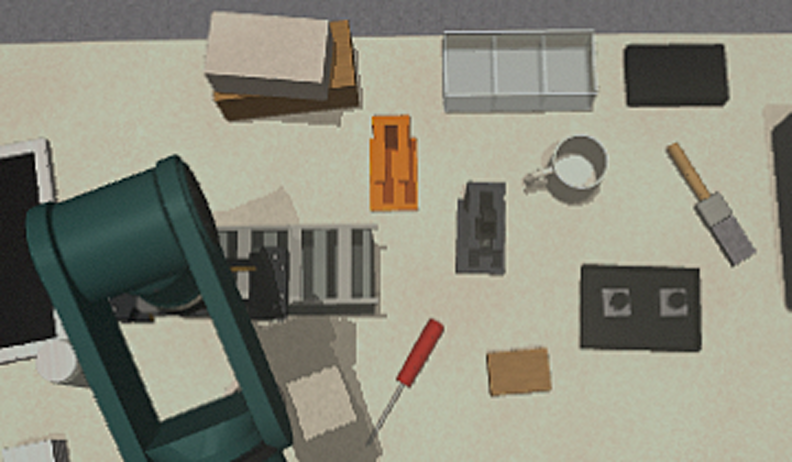

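Top view: both modules stand in the tray at (618,302) and (675,302), the picker hangs in its stand at (487,215), and the bars lie over the wells. The grip moved back exactly 33.0 mm and the arm is clear. Hand in.

```bash
python3 -c "
from bench import robot
print(robot.close_job())"
```

```text
the job is handed in; nothing more can be done
None
```

The job is handed in: the lock was opened to its stop, both modules present (well 0 was empty) stand upright in the tray, the picker hangs in its stand, and the lock is back at its locked stop; finished at about 44 s of the 208 s allowed, and handing in returned no verdict.

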